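Hold the shade-screen key switch turned

ROBOT

A 6-joint arm with a two-finger parallel gripper is mounted at the origin on the work surface. World frame = base frame: x ahead of the robot, y to its left, z up, the work surface at z = 0. Lengths are in mm, angles in rad, forces in N, time in s.
With the tool pointing down it reaches from about 350 to 1000 mm from the base axis. Payload 7.1 kg.
Tool frame: the origin (TCP) lies on the centre line of the jaws, within the pads' length; the fingertips stand 11 mm ahead of it and the grasp point (between the pads) lies 8 mm behind it; z points along the fingers, y is the direction in which the jaws open and shut (so a half turn about z gives the same grasp; the last joint's range is limited). The gripper opens to 85 mm and grips with 20 to 120 N. Pads are 22 mm wide; open, the fingers measure 114 mm over their backs; the gripper's body (76 mm by 85 mm) begins 54 mm behind the grasp point. The pads swing forward as they close: fully open they stand 13 mm farther back than shut.
Start: joints at [1.154, 0.423, 1.63, -0, 1.089, -0.019], TCP at [242.087, 576.193, 242.319] pointing down, gripper open.
Joint ranges: [-3, 3], [-0.9, 2.11], [0.09, 2.58], [-1.31, 4.45], [0.11, 2.69], [-2.54, 2.54]. Speed limits (rad/s): [2.39, 2.39, 3.01, 3.14, 3.14, 3.14].

INTERFACE

Orientations are given as a unit quaternion [w, x, y, z].
In Python, from bench import status, viewer, ticket gives the robot as it stands.
- The arm moves only by the tool play_rows, never from a script. Its argument "rows" is a list of rows, each a list of 7 numbers: the shift along the tool's x, y, z in m, then the turn, a rotation vector about the tool's x, y, z in rad, then the closure in counts, from 0 (fully open) to 255 (shut). A call has 1 to 20 rows; each row is the pose to reach, as a shift and turn from the pose measured when the call began, along the tool's axes at that moment; what a row does not reach only later rows make up. A row lasts 1/10 s, in which the tool goes at most 50 mm and 8.59 degrees, less where a joint would pass 70% of its speed; a pose out of reach is approached as far as the arm can. A call with a gripper value outside its range is refused whole. The fingers move at their own pace and stop on an object; the grip force is fixed at half the most. Time passes only in rows, so rows that repeat a pose let the fingers close. It gives the time, the measured TCP pose, the force and the opening at its end, in the units of the state.
- status.observe(): the state, without advancing time (a new reading comes with each control period).
- viewer.grab_frame(name): name is "scene" or "top" or "wrist"; returns a dict with "pixels" (420x560x3 uint8, red, green, blue), "intrinsics" (3x3 intrinsics, pixels), "position" and "attitude" of the camera in the world. Camera axes: x right, y up, looking along -z (the intrinsics and any distortion apply to the point x, -y, -z); pixel columns grow to the right and rows downward; lengths in mm; the calibration is good to about 2 mm. A picture is of the moment at which its call begins. There is no depth.
- ticket.close_job(): hands the job in, once; it reports no verdict.
The state is a dict: "time": time; "joint_positions": joint angles; "qvel": joint speeds; "tau": joint torques, N m; "tool_pos": TCP position; "orientation": TCP orientation; "wrist_force": force on the tool from outside, world axes, zero at the start; "moment": the same for the moment, N m; "gripper_width": finger opening in mm.
Only numpy, scipy, OpenCV 4.12 (cv2) and the standard library are available. Lean on these libraries where they do the work, as an engineer would, in place of code of your own. Each camera call takes 0.05 s, during which the arm holds its last target. There are 200 camera calls.

TASK

Run the greenhouse shade screen from its hold-to-run key switch: slide the dust shutter fully open, take the key with the flat oblong head from the key rack, ease it past the sticky pins until it is fully home in the lock cylinder, then turn it a quarter turn clockwise to its stop. The switch springs back, so finish still gripping the key and holding it turned at the stop. Do not press the red stop button, leave the other two keys in their slots and do not shift the pots and tools on the table.

Things in the scene. Friction and masses are not known exactly. Their poses are not given: they have to be found in the camera images.
- station: Control station: grey die-cast box, aluminium lid, 120 mm deep (x) x 260 long (y) x 80 high, screwed down. Origin: centre of its underside; at yaw 0 its x points away from the robot; z up, lid at z = 80 mm. On the lid's centre line: key switch under its dust shutter at y = +78 mm, a lamp (10 mm high) at y = -34 mm, the red stop button at y = -85 mm.
- keyhole (a point): Centre of the lock cylinder's face, 84 mm above the table, at x = 0, y = +78 mm in the station; axes as the station's (fixed, they do not turn with the cylinder). The keyway is an upright slot, at rest 11.6 mm long in x by 5.6 mm wide in y, 24 mm deep, its mouth countersunk at 45 degrees by 2.5 mm all round. A black bezel, 35 mm across, surrounds the face.
- keyway_foot (a point): Foot of the keyway, 24 mm below the keyhole. Three spring pins, 7, 12.5 and 19 mm down, stand 2.9 mm into the slot from its +x end and stick: pushing past them takes 4 to 20 N, less if the key is rocked or eased towards -x. At the foot the key's point pushes a spring bolt (2 to 3 N) down: the cylinder stays locked until the key is within 1.5 mm of home, its shoulder on the cylinder's face.
- cylinder (a joint): Angle of the lock cylinder in rad: 0 at rest (keyway along the station's x), growing clockwise seen from above, hard stop at 1.57. A spring turns it back (0.03 N m at 0, 0.11 N m at the stop). The blade has about 0.2 rad of play in the keyway, so the hand turns up to 1.8 rad from square.
- shutter (a joint): Opening of the dust shutter in m: 0 closed (centred over the keyhole), 0.055 fully open; it slides along the station's -y and stays where it is left (about 2 N of friction).
- shutter_ridge (a point): Top centre of the thumb ridge on the shutter, moving with it; axes as the station's. The shutter is an aluminium plate 48 x 50 x 3 mm, top 9 mm above the lid, between two rails 12 mm high, 23 mm either side of the centre line. The ridge, 30 mm long in x, 10 mm thick in y, 18 mm high, can be pinched across y or pushed. Closed, it is 12 mm to the -y side of the keyhole.
- key: The screen key, about 100 g. Origin: on the blade's axis at the shoulder (the neck's underside), z up. Steel blade 10 mm wide (x), 4 mm thick (y), z -28 to 0 mm, bluntly pointed; neck 14 x 8 mm, z 0 to 10 mm; flat oblong steel head 30 mm wide (x), 10 mm thick (y), z 10 to 46 mm. Teeth on the +x edge: they face the pins when its yaw equals the station's (half a turn round it also fits).
- key_head (a point): Middle of the key's head, 31 mm above the shoulder, best gripped here across its 10 mm thickness (y). Axes as the key's. The key hangs upright in the rack by its shoulder, x along the rack's x, and lifts straight up out of its slot or slides out to the front.
- key_tip (a point): Point of the key's blade, 28 mm below the shoulder and 1.5 mm to its -x. Axes as the key's.
- rack: Slotted wooden key rack, 70 mm deep (x) x 220 mm long (y), fixed. Origin: centre of its underside. Its board's top is 70 mm above the table, 20 mm thick; three slots 5.6 mm wide, open towards the robot (-x), hold one key each upright at x = 0 and y = -70, 0 and +70 mm; which key hangs where changes.
- round_key: Another key in the rack, not for this switch: steel ring-shaped head 36 mm across, 8 mm thick, open in the middle, its top 45 mm above the board. Origin at its shoulder on the rack's board.
- tbar_key: Another key in the rack, not for this switch: steel T-bar key, a cross bar 50 mm long (x) and 10 mm thick on a round stem, its top 40 mm above the board. Origin at its shoulder on the rack's board.
- stop (a joint): Travel of the red stop button in m: 0 out, 0.006 fully pressed (about 4 to 9 N). Its mushroom head is 40 mm across.
- stop_top (a point): Top centre of the red stop button, 41 mm above the station's lid.
- pot_rect: Dark brown rectangular bonsai pot, 85 x 115 x 48 mm, loose. Origin: centre of its underside.
- pot_round: Brown round pot, 68 mm across, 55 mm high, loose, between station and rack. Origin: centre of its underside.
- pot_shallow: Dark brown shallow round pot, 116 mm across, 34 mm high, loose. Origin: centre of its underside.
- pot_mini: Small brown rectangular pot, 55 x 75 x 34 mm, loose. Origin: centre of its underside.
- wire_coil: Coil of aluminium wire, a ring 88 mm across and 16 mm high, loose. Origin: centre of its underside.
- pot_stand: Small dark red wooden display stand, 100 x 140 x 45 mm, loose. Origin: centre of its underside.
- shears: Dark steel bonsai shears lying flat, 180 mm long, 12 mm high, loose. Origin: under the pivot.
Mind the look-alikes: they are no part of the job. What is shaped like the key but green or purple is not meant.

How it is judged:
By the outcome, as a careful person would: the job done as asked, in the order asked, and still so for the second after the job is handed in, while the arm keeps its last pose, push and grip.
It also fails if it takes over 64 s, if anything falls off the work surface, if the arm or the gripper's body presses on something with over 40 N, if the wrist force passes 120 N, or if a joint passes its speed limit or range.

## Working session

There is one attempt and no reset: what is moved stays moved. The work goes in short steps, Python scripts to look and compute and a tool call to move; the robot and the scene stay as the last step left them, time stands still between calls to the robot, and variables do not carry over. Pictures are saved under pics/ and viewed, about 8 in all and at most 12, crops included, and the job is handed in when it is done.

Besides the shell and the picture viewer there is one more tool, called after "Emit:" as a command line: name --pt "numbers of a row" for each row, then --argument value for the rest. play_rows: Moves the arm, as the interface text tells. Its arguments: {"type":"object","properties":{"rows":{"type":"array","items":{"type":"array","items":{"type":"number"}}}},"required":["rows"]}

```bash
ls; mkdir -p pics
cat > h.py <<'E'
import numpy as np, cv2
from bench import status, viewer, ticket
from scipy.spatial.transform import Rotation as R
def rot(a):
    a=np.array(a,float)
    return a if a.shape==(3,3) else R.from_quat(a,scalar_first=True).as_matrix()
def grab(n,save=None):
    f=viewer.grab_frame(n)
    if save: cv2.imwrite('pics/'+save,cv2.cvtColor(f['pixels'],cv2.COLOR_RGB2BGR))
    np.save('pics/%s.npy'%n,dict(f),allow_pickle=True)
    return f
def load(n): return np.load('pics/%s.npy'%n,allow_pickle=True).item()
def px2w(f,u,v,z):
    d=np.linalg.inv(np.array(f['intrinsics']))@[u,v,1]; d=rot(f['attitude'])@(d*[1,-1,-1]); p=np.array(f['position'])
    return p+d*(z-p[2])/d[2]
def w2px(f,P):
    c=rot(f['attitude']).T@(np.array(P,float)-f['position']); c=c*[1,-1,-1]
    q=np.array(f['intrinsics'])@c; return q[:2]/q[2]
def totool(s,dw): return rot(s['orientation']).T@np.array(dw)
E
python3 - <<'E'
from h import *
for n in('top','scene','wrist'):
    f=grab(n,n+'0.png'); print(n,{k:f[k] for k in f if k!='pixels'})
s=status.observe(); print(s)
a=[cv2.imread('pics/%s0.png'%n) for n in('top','scene')]
E
```

```text
pics
top {'intrinsics': array([[407.2210937 ,   0.        , 277.33119378],
       [  0.        , 407.2210937 , 208.54071734],
       [  0.        ,   0.        ,   1.        ]]), 'position': array([ 422.82009887,   10.32572938, 1007.55058893]), 'attitude': array([ 0.70740574,  0.04491059, -0.05590279, -0.70316075])}
scene {'intrinsics': array([[380.64983016,   0.        , 282.06198285],
       [  0.        , 380.64983016, 210.37200569],
       [  0.        ,   0.        ,   1.        ]]), 'position': array([1073.53484724,  313.0398477 ,  773.25698674]), 'attitude': array([0.45530176, 0.18291794, 0.30774294, 0.81519054])}
wrist {'intrinsics': array([[371.32652829,   0.        , 279.98239241],
       [  0.        , 371.32652829, 207.31874285],
       [  0.        ,   0.        ,   1.        ]]), 'position': array([172.07408364, 604.86506906, 371.54336232]), 'attitude': array([ 0.82416043, -0.12388091, -0.08147433,  0.54660317])}
{'time': 0.15, 'joint_positions': array([ 1.15400223e+00,  4.23674593e-01,  1.63046655e+00, -1.71290885e-05,
        1.08859963e+00, -1.90139574e-02]), 'qvel': array([-1.59506865e-03, -1.44850584e-03, -7.78623856e-04, -7.95369907e-04,
        3.21631272e-04,  2.59650491e-05]), 'tau': array([-7.35823814e-04, -5.57766366e+01, -2.82015789e+01, -1.71539782e-04,
        4.78235335e-03, -2.04207552e-06]), 'tool_pos': array([241.93961648, 575.85281461, 241.73727743]), 'orientation': array([-1.16696418e-04,  1.97577475e-01,  9.80287107e-01, -5.62126505e-04]), 'wrist_force': array([-0.35528633,  0.67628258,  0.2585949 ]), 'moment': array([ 0.02526375, -0.01653867, -0.03082507]), 'gripper_width': 85.29928476617495}
```

View pics/top0.png

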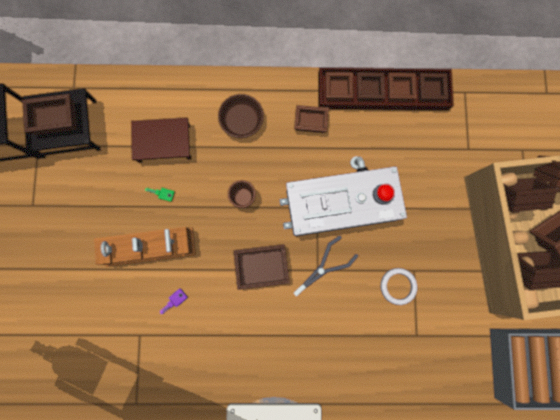

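View pics/scene0.png

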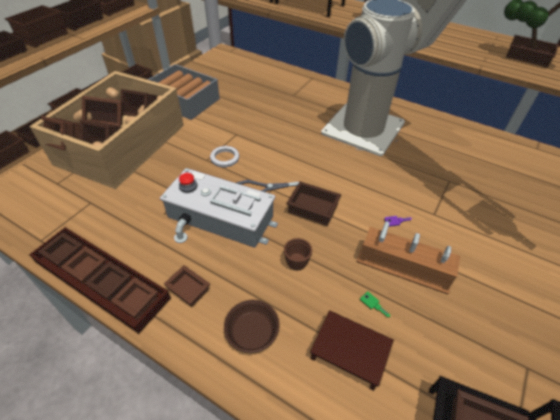

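The top view shows the station at about (345,202), with its shutter at (325,205) and the red button at (385,193). The rack is at (143,246) with keys at (106,248), (137,243) and (168,240). The green (165,194) and purple (175,300) look-alikes lie on the table. Next I'll enlarge the rack and station.

Run:
```python
import cv2,numpy as np
t=cv2.imread('pics/top0.png');s=cv2.imread('pics/scene0.png')
r=lambda a,k:cv2.resize(a,None,fx=k,fy=k,interpolation=cv2.INTER_CUBIC)
A=r(t[220:275,85:205],3.3)
B=r(s[210:295,345:470],3.2)
C=r(t[155:245,275:415],5)[:, :700]
c=np.zeros((600,800,3),np.uint8)
B=r(s[210:290,345:470],3.1);A=r(t[222:272,85:205],3.3)
c[:A.shape[0],:A.shape[1]]=A; c[:B.shape[0],400:400+B.shape[1]]=B[:,:400]
D=r(t[155:245,275:415],3.8); c[250:250+D.shape[0],:D.shape[1]]=D
cv2.imwrite('pics/c1.png',c)
```

```text
(no output)
```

View pics/c1.png

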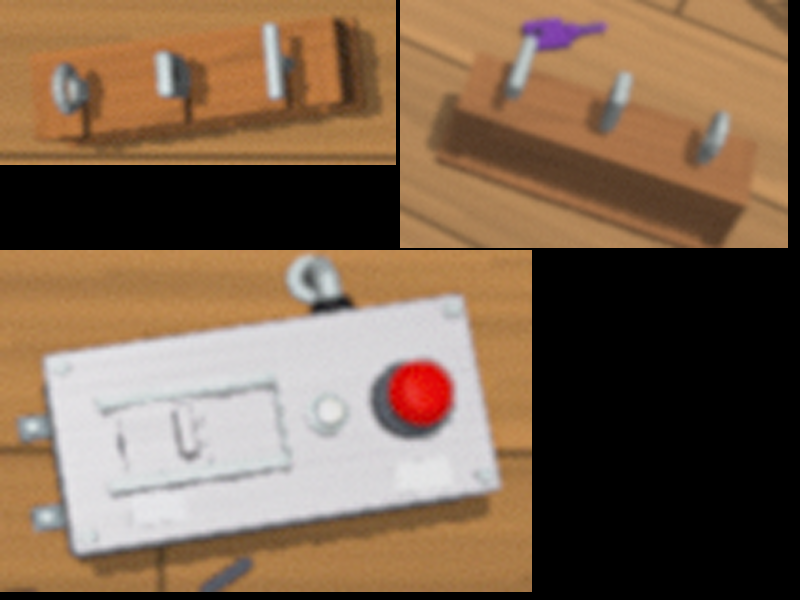

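Three keys hang in the rack, at top-view pixels ring (106,248), middle (137,244) and T-bar (168,240). The middle head measures about 30 mm in x and is solid, so it is the flat oblong key. The T-bar measures about 50 mm and the left one is open in the middle. Next I'll compute the poses.

Run:
```python
from h import *
f=load('top')
c=np.array([(45,357),(462,296),(497,490),(78,553)],float)
P=np.array([px2w(f,275+x/3.8,155+(y-250)/3.8,80)[:2] for x,y in c])
print(P, [np.linalg.norm(P[i]-P[(i+1)%4]) for i in range(4)]); C=P.mean(0)
d=(P[0]-P[1])+(P[3]-P[2]); yaw=np.arctan2(-d[0],d[1]); print('station',C,yaw)
Ry=R.from_euler('z',yaw).as_matrix()
kh=np.r_[C,0]+Ry@[0,78,84]; print('keyhole',kh,'ridge',np.r_[C,0]+Ry@[0,66,98])
print('stop',np.r_[C,0]+Ry@[0,-85,121], px2w(f,275+421/3.8,155+(393-250)/3.8,121))
# rack board top corners
c=np.array([(30,57),(335,18),(345,103),(38,140)],float)
P=np.array([px2w(f,85+x/3.3,222+y/3.3,70)[:2] for x,y in c])
print(P,[np.linalg.norm(P[i]-P[(i+1)%4]) for i in range(4)]); C=P.mean(0)
d=(P[0]-P[1])+(P[3]-P[2]); print('rack',C,np.arctan2(-d[0],d[1]))
# key tops
for n,(x,y),z in(('ring',(66,88),112),('obl',(167,74),116),('tbar',(271,62),110)): print(n,px2w(f,85+x/3.3,222+y/3.3,z))
g=load('wrist');s=status.observe()
T=rot(s['orientation']);print(T); print('cam in tool',T.T@(g['position']-s['tool_pos'])); print(T.T@rot(g['attitude']))
```

```text
[[ 615.86543799  -25.61085866]
 [ 656.37920853 -283.20320377]
 [ 535.86116628 -300.08103193]
 [ 496.04165834  -45.62449443]] [np.float64(260.75885768936234), np.float64(121.69412306959565), np.float64(257.55333951091546), np.float64(121.48367703681991)]
station [ 576.03686779 -163.6298972 ] 0.15561748139845646
keyhole [563.9476362  -86.57244798  84.        ] ridge [565.80751798 -98.42744017  98.        ]
stop [ 589.21103041 -247.60275852  121.        ] [ 587.67802695 -243.99128412  121.        ]
[[483.63131756 414.42922522]
 [512.07623281 204.96393782]
 [453.13548993 195.91942684]
 [426.74054811 405.08033754]] [np.float64(211.3878422029127), np.float64(59.63064941484464), np.float64(210.8197797106855), np.float64(57.65380602621668)]
rack [468.8958971  305.09823186] 0.1302578482135259
ring [460.62221814 371.3524099  112.        ]
obl [470.00039706 304.28009898 116.        ]
tbar [478.66487264 237.96427832 110.        ]
[[-9.21926255e-01  3.87365172e-01 -4.50919059e-04]
 [ 3.87365434e-01  9.21925651e-01 -1.05597756e-03]
 [ 6.66491678e-06 -1.14820390e-03 -9.99999341e-01]]
cam in tool [  75.65007876   -0.46537645 -129.8051319 ]
[[-1.96259976e-03  9.56028372e-01  2.93267625e-01]
 [ 9.99998074e-01  1.88118889e-03  5.59645911e-04]
 [-1.66544280e-05  2.93268158e-01 -9.56030223e-01]]
```

Run:
```python
from h import *
s=status.observe(); print(totool(s,np.array([566,-98,235])-s['tool_pos']))
```

```text
[-559.78710905 -495.70475248    7.30272144]
```

Emit:
play_rows --pt "-0.56 -0.496 0.007 0 0 -0.553 0" --pt "-0.56 -0.496 0.007 0 0 -0.553 0" --pt "-0.56 -0.496 0.007 0 0 -0.553 0" --pt "-0.56 -0.496 0.007 0 0 -0.553 0" --pt "-0.56 -0.496 0.007 0 0 -0.553 0" --pt "-0.56 -0.496 0.007 0 0 -0.553 0" --pt "-0.56 -0.496 0.007 0 0 -0.553 0" --pt "-0.56 -0.496 0.007 0 0 -0.553 0" --pt "-0.56 -0.496 0.007 0 0 -0.553 0" --pt "-0.56 -0.496 0.007 0 0 -0.553 0" --pt "-0.56 -0.496 0.007 0 0 -0.553 0" --pt "-0.56 -0.496 0.007 0 0 -0.553 0" --pt "-0.56 -0.496 0.007 0 0 -0.553 0" --pt "-0.56 -0.496 0.007 0 0 -0.553 0" --pt "-0.56 -0.496 0.007 0 0 -0.553 0" --pt "-0.56 -0.496 0.007 0 0 -0.553 0" --pt "-0.56 -0.496 0.007 0 0 -0.553 0" --pt "-0.56 -0.496 0.007 0 0 -0.553 0" --pt "-0.56 -0.496 0.007 0 0 -0.553 0" --pt "-0.56 -0.496 0.007 0 0 -0.553 0"

```text
time: 2.15
tool_pos: [565.7, -97.2, 235.4]
orientation: [-0.0, -0.078, 0.997, -0.0]
wrist_force: [-0.1, 0.5, -0.5]
gripper_width: 85.0
```

Run:
```python
from h import *
f=grab('wrist','w1.png'); s=status.observe(); print(s['time'],s['tool_pos'],s['joint_positions'],rot(s['orientation'])[:,1])
Ry=R.from_euler('z',.1556).as_matrix()
for n,p in(('ridge',[0,66,107]),('kh',[0,78,84])): print(n,w2px(f,np.array([576,-163.6,0])+Ry@p))
```

```text
2.2 [565.85443432 -97.36962962 235.46670293] [-1.90559522e-01  3.57333051e-01  1.74997737e+00 -1.32197084e-03
  1.03449338e+00 -1.91740357e+00] [-0.15608274  0.98774348 -0.0009968 ]
ridge [278.53380065 202.55163483]
kh [293.96861453 194.3190314 ]
```

View pics/w1.png

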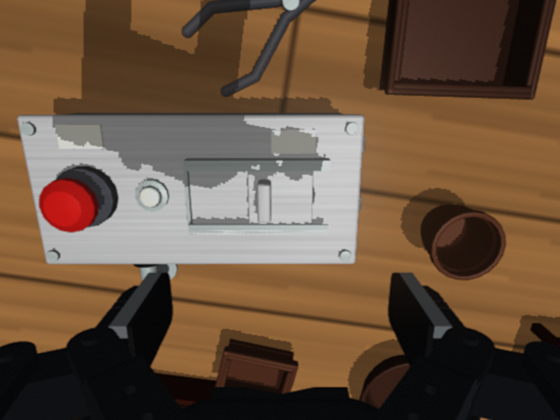

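The wrist view shows the station lid with corners at about (18,116), (364,117), (356,264) and (47,264). The ridge top is at about (264,186), the shutter spans columns 190–313, and the red button is at (68,205). I'll refine from these.

Run:
```python
from h import *
f=load('wrist'); s=status.observe()
c=[(18,116),(364,117),(356,264),(47,264)]
P=np.array([px2w(f,x,y,80)[:2] for x,y in c]); print(P,[np.linalg.norm(P[i]-P[(i+1)%4]) for i in range(4)])
C=P.mean(0); d=(P[1]-P[0])+(P[2]-P[3]); yaw=np.arctan2(-d[0],d[1]); print(C,yaw)
def inv(p): return R.from_euler('z',-yaw).as_matrix()@(np.array(p)-np.r_[C,0])
for n,u,v,z in(('ridge top ctr98',264,187,98),('ridge107',264,187,107),('stop',68,205,121),('lamp',151,196,90),('rail right end',329,160,92),('rail l',186,159,92),('shut r edge',313,196,89)):
  print(n,px2w(f,u,v,z),inv(px2w(f,u,v,z)))
im=cv2.imread('pics/w1.png')[140:250,170:370]; cv2.imwrite('pics/c2.png',cv2.resize(im,None,fx=4,fy=4,interpolation=cv2.INTER_CUBIC))
```

```text
[[ 537.05747427 -300.1552263 ]
 [ 497.83261806  -44.3595656 ]
 [ 616.82279519  -24.5160956 ]
 [ 657.13420611 -282.02270105]] [np.float64(258.7856436920327), np.float64(120.63343464492579), np.float64(260.64278563142835), np.float64(121.4380912244728)]
[ 577.21177341 -162.76339714] 0.15372762688747685
ridge top ctr98 [ 558.18124698 -110.50896739   98.        ] [-10.80475499  54.55221017  98.        ]
ridge107 [ 555.91995251 -110.45211611  107.        ] [-13.03067714  54.95464687 107.        ]
stop [ 585.81334058 -241.66199186  121.        ] [ -3.58104784 -79.28525274 121.        ]
lamp [ 580.65540943 -195.37112137   90.        ] [ -1.58996206 -32.75048594  90.        ]
rail right end [531.87395894 -65.8759401   92.        ] [-29.96746881 102.68713437  92.        ]
rail l [ 547.49711511 -170.65247906   92.        ] [-30.57223684  -3.24605391  92.        ]
shut r edge [561.6718952  -72.21592874  89.        ] [-1.49173201 91.85916712 89.        ]
```

View pics/c2.png

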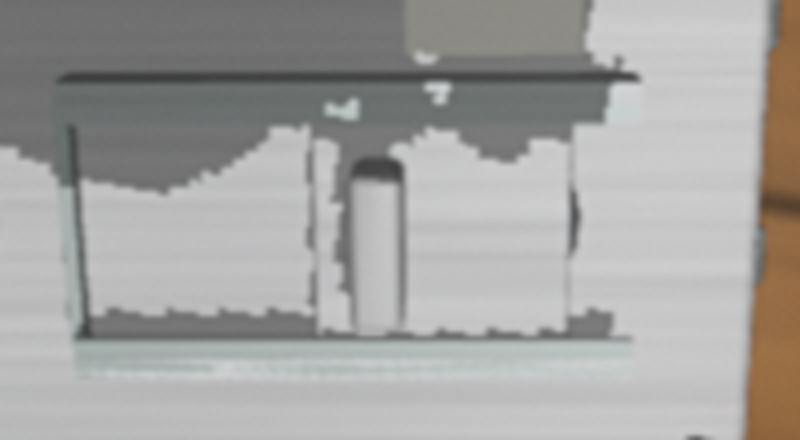

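The crop shows the shutter already about 11 mm open: its right edge is at about px 313 and the bezel peeks out beyond it. The ridge's top face centre is at px (264.7,203.7), and its side-face height fits a top at z = 107.

Run:
```python
from h import *
f=load('wrist'); s=status.observe()
p=px2w(f,264.7,203.7,107); C=np.array([577,-163,0]);Ry=R.from_euler('z',.154)
print(p,Ry.inv().apply(p-C)); print(totool(s,np.r_[p[:2],105]-s['tool_pos']))
print('kh',C+Ry.apply([0,78,84]))
```

```text
[ 568.1807306  -108.18205143  107.        ] [ -0.30626167  55.52200647 107.        ]
[ -0.68647259 -10.91294467 130.47726656]
kh [565.03542316 -85.92309749  84.        ]
```

Emit:
play_rows --pt "0 -0.011 0.03 0 0 0 120" --pt "0 -0.011 0.07 0 0 0 120" --pt "0 -0.011 0.11 0 0 0 120" --pt "0 -0.011 0.128 0 0 0 120" --pt "0 -0.011 0.129 0 0 0 150" --pt "0 -0.011 0.129 0 0 0 255" --pt "0 -0.011 0.129 0 0 0 255" --pt "0 -0.011 0.129 0 0 0 255" --pt "0 -0.011 0.129 0 0 0 255" --pt "0 -0.011 0.129 0 0 0 255" --pt "0 -0.011 0.129 0 0 0 255" --pt "0 -0.011 0.129 0 0 0 255"

```text
time: 3.4
tool_pos: [568.5, -108.4, 108.0]
orientation: [0.001, -0.078, 0.997, -0.001]
wrist_force: [-0.2, 1.9, 6.7]
gripper_width: 8.1
```

Emit:
play_rows --pt "0 -0.008 0 0 0 0 255" --pt "0 -0.018 0 0 0 0 255" --pt "0 -0.028 0 0 0 0 255" --pt "0 -0.038 0 0 0 0 255" --pt "0 -0.044 0 0 0 0 255" --pt "0 -0.046 0 0 0 0 255" --pt "0 -0.046 0 0 0 0 255"

```text
time: 4.1
tool_pos: [575.7, -153.6, 108.1]
orientation: [0.001, -0.078, 0.997, -0.0]
wrist_force: [0.2, 6.1, -0.4]
gripper_width: 8.0
```

Run:
```python
from h import *
s=status.observe(); C=np.array([577,-163,0]);Ry=R.from_euler('z',.154)
print(Ry.inv().apply(s['tool_pos']-C),Ry.inv().apply(s['wrist_force']),s['gripper_width'])
```

```text
[  0.18946547   9.51783255 108.06932418] [ 1.15351245  5.9808572  -0.41289866] 8.037707532455542
```

Emit:
play_rows --pt "0 -0.003 0 0 0 0 255" --pt "0 -0.003 0 0 0 0 255" --pt "0 -0.003 0 0 0 0 255"

```text
time: 4.4
tool_pos: [575.7, -153.8, 108.0]
orientation: [0.0, -0.077, 0.997, 0.002]
wrist_force: [0.6, 17.3, 2.0]
gripper_width: 7.8
```

Emit:
play_rows --pt "0 0 0 0 0 0 100" --pt "0 0 0 0 0 0 100" --pt "0 0 0 0 0 0 100" --pt "0 0 -0.03 0 0 0 60" --pt "0 0.02 -0.07 0 0 0 0" --pt "0 0.068 -0.11 0 0 0 0" --pt "0 0.068 -0.12 0 0 0 0" --pt "0 0.068 -0.12 0 0 0 0" --pt "0 0.068 -0.12 0 0 0 0"

```text
time: 5.3
tool_pos: [565.3, -87.8, 228.3]
orientation: [0.001, -0.077, 0.997, 0.002]
wrist_force: [-0.1, -0.3, -0.7]
gripper_width: 85.6
```

Run:
```python
from h import *
f=grab('wrist','w2.png'); s=status.observe(); print(s['time'],s['tool_pos'],rot(s['orientation'])[:,1])
Ry=R.from_euler('z',.154)
print(w2px(f,np.array([577,-163,0])+Ry.apply([0,78,84])))
k=4;im=f['pixels'][130:270,190:390,::-1]; cv2.imwrite('pics/c3.png',cv2.resize(im,None,fx=k,fy=k,interpolation=cv2.INTER_CUBIC))
print(totool(s,np.array([470,304,235])-s['tool_pos']))
```

```text
5.35 [564.85848424 -87.94199659 227.49494711] [-0.15336285  0.98816043  0.00433609]
[281.72894422 196.50898316]
[ 33.62536679 401.88188184  -5.76838821]
```

View pics/c3.png

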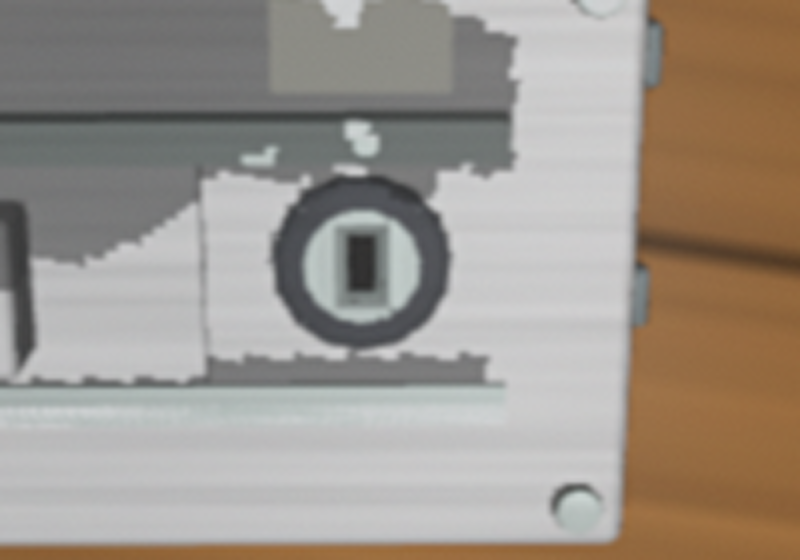

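The crop shows the shutter clear of the keyhole. The cylinder face is centred at px (280.5,196.5), against a prediction of (281.7,196.5), and the ridge is far left. On to the rack.

Run:
```python
from h import *
f=load('wrist');print(px2w(f,280.5,196.5,84))
```

```text
[565.17045247 -86.85441266  84.        ]
```

Emit:
play_rows --pt "0.034 0.402 -0.006 0 0 0.024 0" --pt "0.034 0.402 -0.006 0 0 0.024 0" --pt "0.034 0.402 -0.006 0 0 0.024 0" --pt "0.034 0.402 -0.006 0 0 0.024 0" --pt "0.034 0.402 -0.006 0 0 0.024 0" --pt "0.034 0.402 -0.006 0 0 0.024 0" --pt "0.034 0.402 -0.006 0 0 0.024 0" --pt "0.034 0.402 -0.006 0 0 0.024 0" --pt "0.034 0.402 -0.006 0 0 0.024 0" --pt "0.034 0.402 -0.006 0 0 0.024 0" --pt "0.034 0.402 -0.006 0 0 0.024 0" --pt "0.034 0.402 -0.006 0 0 0.024 0" --pt "0.034 0.402 -0.006 0 0 0.024 0" --pt "0.034 0.402 -0.006 0 0 0.024 0"

```text
time: 6.75
tool_pos: [470.0, 303.1, 235.2]
orientation: [-0.0, -0.064, 0.998, 0.002]
wrist_force: [-0.1, -0.1, -0.9]
gripper_width: 85.6
```

Run:
```python
from h import *
f=grab('wrist','w3.png'); s=status.observe(); print(s['time'],s['tool_pos'],rot(s['orientation']))
print(w2px(f,[470,304,116]))
k=2.5;im=f['pixels'][60:290,120:440,::-1]; cv2.imwrite('pics/c4.png',cv2.resize(im,None,fx=k,fy=k,interpolation=cv2.INTER_CUBIC))
```

```text
6.8 [469.95699409 303.30322759 235.26937946] [[-9.91732226e-01 -1.28323789e-01 -4.42932089e-04]
 [-1.28324503e-01  9.91722857e-01  4.31235750e-03]
 [-1.14112177e-04  4.33354295e-03 -9.99990604e-01]]
[280.60159006 206.45994104]
```

View pics/c4.png

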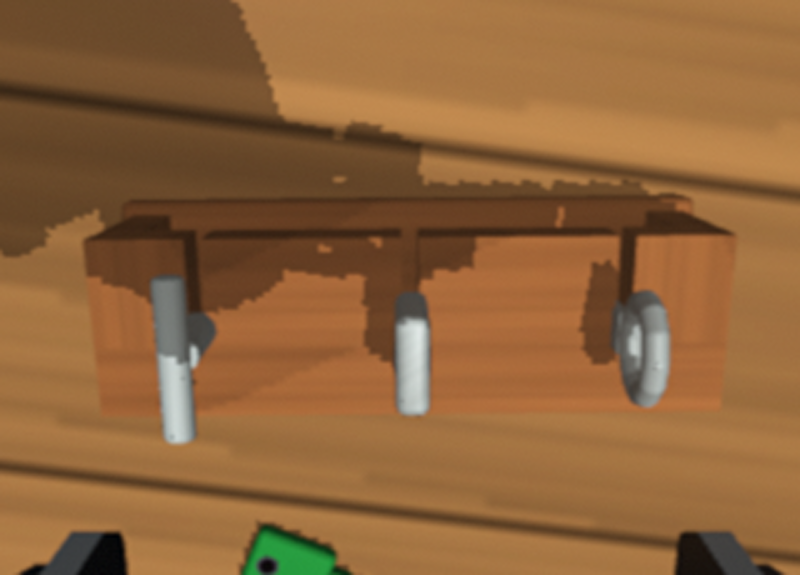

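In the crop, left to right: T-bar (173,360), solid oblong head (414,360) and open ring (645,350). The middle one is the solid, flat oblong head, so it is the screen key, at full-frame px (285.6,204).

Run:
```python
from h import *
f=load('wrist'); s=status.observe()
p=px2w(f,285.6,204,116); print(p,totool(s,np.r_[p[:2],101-8]-s['tool_pos']))
```

```text
[467.77828137 307.24369845 116.        ] [  1.67127532   3.57090522 142.28600039]
```

Emit:
play_rows --pt "0.002 0.0035 0.03 0 0 -0.004 110" --pt "0.002 0.0035 0.07 0 0 -0.004 110" --pt "0.002 0.0035 0.11 0 0 -0.004 110" --pt "0.002 0.0035 0.138 0 0 -0.004 110" --pt "0.002 0.0035 0.141 0 0 -0.004 110" --pt "0.002 0.0035 0.141 0 0 -0.004 180" --pt "0.002 0.0035 0.141 0 0 -0.004 220" --pt "0.002 0.0035 0.141 0 0 -0.004 255" --pt "0.002 0.0035 0.141 0 0 -0.004 255" --pt "0.002 0.0035 0.141 0 0 -0.004 255" --pt "0.002 0.0035 0.141 0 0 -0.004 255"

```text
time: 7.9
tool_pos: [468.6, 307.6, 96.1]
orientation: [0.001, -0.066, 0.998, 0.003]
wrist_force: [0.3, -1.5, 6.9]
gripper_width: 9.1
```

Run:
```python
from h import *
s=status.observe(); print(s['wrist_force'],s['moment'],s['gripper_width'],s['tool_pos'],R.from_matrix(rot(s['orientation'])).as_rotvec())
```

```text
[ 0.31689606 -1.4522705   6.85931996] [-0.38404788 -0.09828077 -0.03221284] 9.11160069312539 [468.61094902 307.6282219   96.11589237] [-0.20833     3.13189139  0.00878482]
```

Emit:
play_rows --pt "0 0 -0.01 0 0 0 255" --pt "0 0 -0.03 0 0 0 255" --pt "0 0 -0.06 0 0 0 255" --pt "0 0 -0.09 0 0 0 255" --pt "0 0 -0.11 0 0 0 255" --pt "0 0 -0.12 0 0 0 255" --pt "0 0 -0.12 0 0 0 255"

```text
time: 8.6
tool_pos: [468.9, 307.4, 218.0]
orientation: [0.003, -0.066, 0.998, 0.004]
wrist_force: [-0.4, 0.3, -2.0]
gripper_width: 9.4
```

Run:
```python
from h import *
f=grab('wrist','w4.png'); s=status.observe(); print(s['time'],s['tool_pos'],s['gripper_width'],s['wrist_force'])
T=rot(s['orientation'])
for p in([0,0,0],[0.85,0,26],[2.35,0,54]): print(p,w2px(f,s['tool_pos']+T@p))
g=load('wrist');print('cam in tool',T.T@(g['position']-s['tool_pos']))
k=3.5;im=f['pixels'][250:420,180:400,::-1]; cv2.imwrite('pics/c5.png',cv2.resize(im,None,fx=k,fy=k,interpolation=cv2.INTER_CUBIC))
print(totool(s,np.array([565.2,-87.2,150])-s['tool_pos']),np.arctan2(-T[0,1],T[1,1]))
```

```text
8.65 [468.32021726 306.97617777 216.60906384] 9.162064163703509 [ 0.38890938  0.26405777 -1.39096663]
[0, 0, 0] [279.25348548 290.92436626]
[0.85, 0, 26] [279.29067676 260.66558754]
[2.35, 0, 54] [279.31776599 235.43750301]
cam in tool [  75.33161493    0.28524929 -131.1659947 ]
[ -43.56335866 -403.92269708   64.3894974 ] 0.1328090546835628
```

View pics/c5.png

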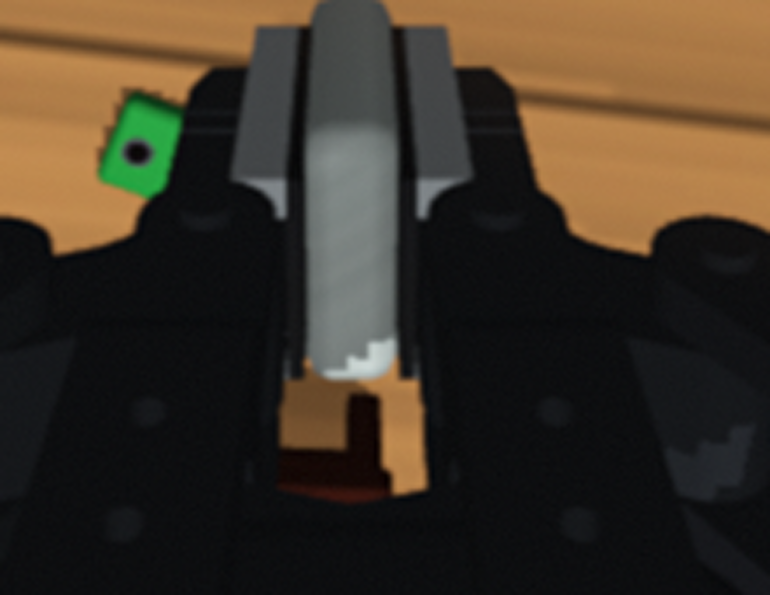

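The crop shows the oblong head squarely between the pads, its top face centred at about full px (280,322.5).

Run:
```python
from h import *
f=load('wrist'); s=status.observe();T=rot(s['orientation'])
for u,v in((280,322.6),(280,287),(280,358)): print(T.T@(px2w(f,u,v,s['tool_pos'][2]+20)-s['tool_pos']))
k=4;im=f['pixels'][190:300,200:360,::-1]; cv2.imwrite('pics/c6.png',cv2.resize(im,None,fx=k,fy=k,interpolation=cv2.INTER_CUBIC))
```

```text
[ -0.8699749    0.27149933 -19.99530041]
[ 12.99717533   0.2977276  -20.05270142]
[-15.60707351   0.24362564 -19.93429838]
```

Emit:
play_rows --pt "-0.044 -0.404 0.03 0 0 -0.021 255" --pt "-0.044 -0.404 0.03 0 0 -0.021 255" --pt "-0.044 -0.404 0.03 0 0 -0.021 255" --pt "-0.044 -0.404 0.03 0 0 -0.021 255" --pt "-0.044 -0.404 0.03 0 0 -0.021 255" --pt "-0.044 -0.404 0.03 0 0 -0.021 255" --pt "-0.044 -0.404 0.03 0 0 -0.021 255" --pt "-0.044 -0.404 0.03 0 0 -0.021 255" --pt "-0.044 -0.404 0.03 0 0 -0.021 255" --pt "-0.044 -0.404 0.03 0 0 -0.021 255" --pt "-0.044 -0.404 0.03 0 0 -0.021 255" --pt "-0.044 -0.404 0.05 0 0 -0.021 255" --pt "-0.044 -0.404 0.05 0 0 -0.021 255" --pt "-0.044 -0.404 0.05 0 0 -0.021 255" --pt "-0.044 -0.404 0.05 0 0 -0.021 255"

```text
time: 10.15
tool_pos: [565.8, -86.4, 165.0]
orientation: [0.002, -0.077, 0.997, 0.003]
wrist_force: [0.2, 0.3, -1.5]
gripper_width: 9.1
```

Run:
```python
from h import *
f=grab('wrist','w5.png'); s=status.observe(); print(s['time'],s['tool_pos'],s['gripper_width'],s['wrist_force'],rot(s['orientation']))
print(w2px(f,[565.2,-87.2,84]))
k=4;im=f['pixels'][180:320,180:380,::-1]; cv2.imwrite('pics/c7.png',cv2.resize(im,None,fx=k,fy=k,interpolation=cv2.INTER_CUBIC))
```

```text
10.2 [565.97090128 -86.67329872 165.14328943] 9.208514102838054 [ 0.11783737 -0.65041677 -1.28904552] [[-0.98802671 -0.15422287  0.0043045 ]
 [-0.15419446  0.98802046  0.00629666]
 [-0.00522402  0.00555754 -0.99997091]]
[278.13601446 222.98493916]
```

View pics/c7.png

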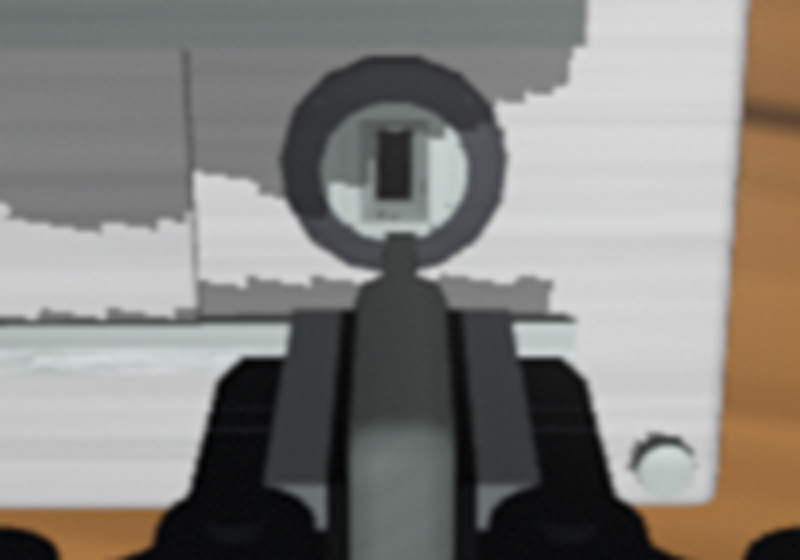

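The crop shows the keyway centred at about full px (278.5,222) and the blade's tip at about (280,239), closely aligned in y.

Run:
```python
from h import *
f=load('wrist'); s=status.observe();T=rot(s['orientation']);tp=s['tool_pos']
k=px2w(f,278.5,222,84);print('kh',k,'in tool',T.T@(k-tp))
for z in(107,111,115): print('tip',T.T@(px2w(f,280,238.5,z)-tp))
```

```text
kh [564.54532951 -87.07862528  84.        ] in tool [ 1.89489611 -0.63157185 81.13224051]
tip [ 0.45157112  0.25963693 58.14406469]
tip [ 2.05809009  0.26069537 54.13556149]
tip [ 3.66460906  0.26175381 50.12705828]
```

Emit:
play_rows --pt "0.002 -0.0009 0.005 0 0 0 255" --pt "0.002 -0.0009 0.013 0 0 0 255" --pt "0.002 -0.0009 0.02 0 0 0 255" --pt "0.002 -0.0009 0.025 0 0 0 255" --pt "0.002 -0.0009 0.028 0 0 0 255" --pt "0.002 -0.0009 0.03 0 0 0 255" --pt "0.002 -0.0009 0.032 0 0 0 255" --pt "0.002 -0.0009 0.032 0 0 0 255"

```text
time: 11.0
tool_pos: [564.2, -87.7, 133.0]
orientation: [0.002, -0.077, 0.997, 0.003]
wrist_force: [-0.2, 0.2, -1.4]
gripper_width: 9.4
```

```bash
cat > st.py <<'E'
from h import *
s=status.observe();T=rot(s['orientation']);C=np.array([576.6,-163.9,0]);Ry=R.from_euler('z',.154)
print('t',s['time'],'pos',s['tool_pos'].round(1),'station',Ry.inv().apply(s['tool_pos']-C).round(1),'F st',Ry.inv().apply(s['wrist_force']).round(1),'M',Ry.inv().apply(s['moment']).round(2),'w',s['gripper_width'],'yaw',np.arctan2(-T[0,1],T[1,1]).round(3),'z',T[:,2].round(4),'j6',s['joint_positions'][5].round(2))
E
python3 st.py
```

```text
t 11.0 pos [564.2 -87.7 133. ] station [ -0.5  77.2 133. ] F st [-0.2  0.3 -1.4] M [ 0.01 -0.04 -0.04] w 9.391050516825999 yaw 0.155 z [ 0.0041  0.0063 -1.    ] j6 -1.91
```

Emit:
play_rows --pt "0 0 0.002 0 0 0 255" --pt "0 0 0.003 0 0 0 255" --pt "0 0 0.005 0 0 0 255" --pt "0 0 0.006 0 0 0 255" --pt "0 0 0.006 0 0 0 255"

```text
time: 11.5
tool_pos: [564.0, -87.7, 127.3]
orientation: [0.002, -0.077, 0.997, 0.003]
wrist_force: [-2.2, -0.9, 4.2]
gripper_width: 9.0
```

```bash
python3 st.py
```

```text
t 11.5 pos [564.  -87.7 127.3] station [ -0.7  77.2 127.3] F st [-2.3 -0.6  4.2] M [-0.    0.57  0.05] w 9.010253964763459 yaw 0.155 z [ 0.0036  0.0062 -1.    ] j6 -1.91
```

Emit:
play_rows --pt "0.0007 0 0.002 0 0.01 0 255" --pt "0.0007 0 0.003 0 -0.01 0 255" --pt "0.0007 0 0.004 0 0.01 0 255" --pt "0.0007 0 0.005 0 -0.01 0 255" --pt "0.0007 0 0.006 0 0.01 0 255" --pt "0.0007 0 0.007 0 -0.01 0 255" --pt "0.0007 0 0.007 0 0 0 255"

```text
time: 12.2
tool_pos: [562.7, -87.8, 120.1]
orientation: [0.002, -0.077, 0.997, 0.003]
wrist_force: [-1.7, 0.6, -1.6]
gripper_width: 9.5
```

```bash
python3 st.py
```

```text
t 12.2 pos [562.7 -87.8 120.1] station [ -2.1  77.4 120.1] F st [-1.6  0.9 -1.6] M [0.17 0.24 0.01] w 9.510632709809084 yaw 0.155 z [ 0.003   0.0064 -1.    ] j6 -1.91
```

Emit:
play_rows --pt "0 0 0.002 0 0.01 0 255" --pt "0 0 0.003 0 -0.01 0 255" --pt "0 0 0.004 0 0.01 0 255" --pt "0 0 0.005 0 -0.01 0 255" --pt "0 0 0.006 0 0.01 0 255" --pt "0 0 0.007 0 -0.01 0 255" --pt "0 0 0.007 0 0 0 255"

```text
time: 12.9
tool_pos: [562.7, -87.8, 113.3]
orientation: [0.002, -0.077, 0.997, 0.003]
wrist_force: [-0.1, 1.2, 0.0]
gripper_width: 9.2
```

```bash
python3 st.py
```

```text
t 12.9 pos [562.7 -87.8 113.3] station [ -2.1  77.4 113.3] F st [0.1 1.2 0. ] M [ 0.13 -0.14  0.01] w 9.150778405463301 yaw 0.155 z [ 0.0033  0.0064 -1.    ] j6 -1.91
```

Emit:
play_rows --pt "0 0 0.001 0 0.01 0 255" --pt "0 0 0.002 0 -0.01 0 255" --pt "0 0 0.003 0 0.01 0 255" --pt "0 0 0.004 0 -0.01 0 255" --pt "0 0 0.005 0 0 0 255" --pt "0 0 0.005 0 0 0 255"

```text
time: 13.5
tool_pos: [562.9, -87.8, 108.7]
orientation: [0.002, -0.077, 0.997, 0.003]
wrist_force: [-1.2, -0.0, 8.3]
gripper_width: 8.9
```

```bash
python3 st.py
```

```text
t 13.5 pos [562.9 -87.8 108.7] station [ -1.9  77.3 108.7] F st [-1.2  0.2  8.3] M [0.05 0.43 0.04] w 8.91325757497839 yaw 0.155 z [ 0.0036  0.0062 -1.    ] j6 -1.91
```

Emit:
play_rows --pt "0 0 0.001 0 0.01 0 255" --pt "0 0 0.002 0 -0.01 0 255" --pt "0 0 0.003 0 0.01 0 255" --pt "0 0 0.003 0 0 0 255" --pt "0 0 0.003 0 0 0 255"

```text
time: 14.0
tool_pos: [563.2, -87.9, 108.1]
orientation: [0.003, -0.077, 0.997, 0.003]
wrist_force: [-8.5, 1.1, 25.2]
gripper_width: 9.1
```

```bash
python3 st.py
python3 - <<'E'
from h import *
f=grab('wrist','w6.png')
k=4;im=f['pixels'][180:320,180:380,::-1]; cv2.imwrite('pics/c8.png',cv2.resize(im,None,fx=k,fy=k,interpolation=cv2.INTER_CUBIC))
E
```

```text
t 14.0 pos [563.2 -87.9 108.1] station [ -1.6  77.2 108.1] F st [-8.2  2.4 25.2] M [0.55 1.45 0.04] w 9.075817783782346 yaw 0.155 z [ 0.0048  0.0061 -1.    ] j6 -1.91
```

View pics/c8.png

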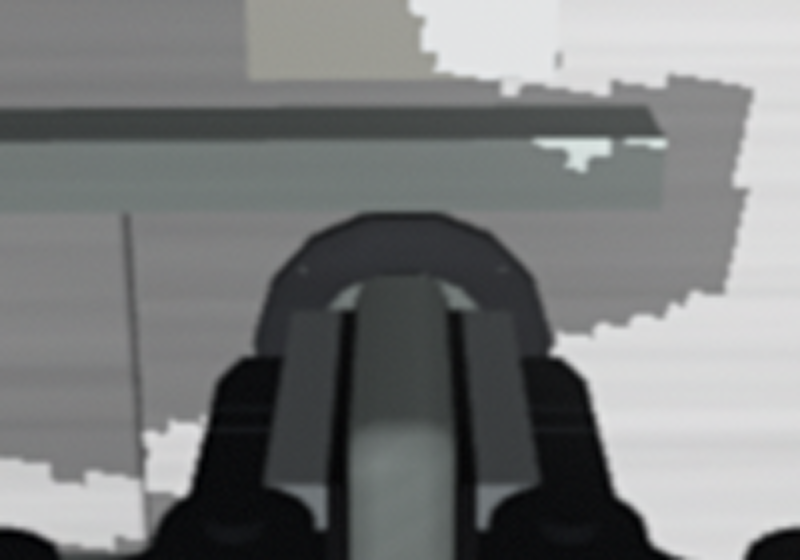

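The key stops hard: 25 N with no further travel at TCP z of about 108, which matches the expected home height. The head hasn't slipped in the grip. Now I'll turn it about the key axis with a light downward preload.

Emit:
play_rows --pt "0 0 0.0015 0 0 0 255" --pt "0 0.0001 0.0015 0 0 0.1 255" --pt "0 0.0002 0.0015 0 0 0.2 255" --pt "0 0.0003 0.0015 0 0 0.3 255" --pt "-0.0001 0.0004 0.0015 0 0 0.4 255" --pt "-0.0001 0.0005 0.0015 0 0 0.5 255" --pt "-0.0001 0.0005 0.0015 0 0 0.5 255"

```text
time: 14.75
tool_pos: [563.3, -86.5, 108.2]
orientation: [0.002, 0.173, 0.985, 0.004]
wrist_force: [-5.2, 5.9, 20.7]
gripper_width: 9.4
```

```bash
python3 st.py
```

```text
t 14.75 pos [563.3 -86.5 108.2] station [ -1.2  78.5 108.2] F st [-4.2  6.6 20.7] M [1.28 0.94 0.05] w 9.375650826110109 yaw -0.348 z [ 0.0051  0.0073 -1.    ] j6 -1.41
```

Emit:
play_rows --pt "0.0005 0.0005 0 0 0 0.12 255" --pt "0.0007 0.0005 0 0 0 0.24 255" --pt "0.0007 0.0006 0 0 0 0.36 255" --pt "0.0007 0.0007 0 0 0 0.48 255" --pt "0.0006 0.0008 0 0 0 0.6 255" --pt "0.0006 0.0008 0 0 0 0.6 255"

```text
time: 15.35
tool_pos: [564.1, -85.0, 109.1]
orientation: [0.002, 0.458, 0.889, 0.005]
wrist_force: [-0.2, 4.2, 8.9]
gripper_width: 9.3
```

```bash
python3 st.py
```

```text
t 15.35 pos [564.1 -85.  109.1] station [ -0.2  79.9 109.1] F st [0.5 4.2 8.9] M [ 0.71 -0.07  0.15] w 9.30560561553004 yaw -0.951 z [ 0.0076  0.0079 -0.9999] j6 -0.8
```

Emit:
play_rows --pt "0 0 0.0005 0 0 0.12 255" --pt "0 0 0.0005 0 0 0.24 255" --pt "0 0 0.0005 0 0 0.36 255" --pt "0 0 0.0005 0 0 0.48 255" --pt "0 0 0.0005 0 0 0.5 255" --pt "0 0 0.0005 0 0 0.5 255"

```text
time: 15.95
tool_pos: [565.4, -84.5, 109.2]
orientation: [0.001, 0.663, 0.749, 0.007]
wrist_force: [2.0, 5.5, 5.5]
gripper_width: 9.0
```

```bash
python3 st.py
```

```text
t 15.95 pos [565.4 -84.5 109.2] station [  1.1  80.2 109.2] F st [2.8 5.1 5.5] M [ 0.84 -0.57  0.08] w 9.00451604070609 yaw -1.45 z [ 0.0104  0.0084 -0.9999] j6 -0.31
```

Emit:
play_rows --pt "0 0 0.001 0 0 0.08 255" --pt "0 0 0.001 0 0 0.14 255" --pt "0 0 0.001 0 0 0.18 255" --pt "0 0 0.001 0 0 0.18 255"

```text
time: 16.35
tool_pos: [566.1, -84.4, 109.2]
orientation: [0.001, 0.727, 0.686, 0.007]
wrist_force: [-1.2, 3.4, 10.5]
gripper_width: 9.1
```

```bash
python3 st.py
```

```text
t 16.35 pos [566.1 -84.4 109.2] station [  1.8  80.2 109.2] F st [-0.7  3.5 10.5] M [0.53 0.14 0.1 ] w 9.083508572156278 yaw -1.628 z [ 0.012   0.0085 -0.9999] j6 -0.13
```

Emit:
play_rows --pt "0 0 0.001 0 0 0.05 255" --pt "0 0 0.001 0 0 0.1 255" --pt "0 0 0.001 0 0 0.1 255"

```text
time: 16.65
tool_pos: [566.3, -84.3, 109.1]
orientation: [0.001, 0.76, 0.65, 0.008]
wrist_force: [-2.3, 1.6, 11.9]
gripper_width: 9.3
```

```bash
python3 st.py; python3 st.py
python3 - <<'E'
from h import *
f=grab('scene','s2.png');g=grab('top','t2.png')
r=lambda a,k:cv2.resize(a,None,fx=k,fy=k,interpolation=cv2.INTER_CUBIC)[:,:,::-1]
c=np.zeros((600,800,3),np.uint8)
A=r(f['pixels'][150:250,150:300],5)[:, :800];h=r(g['pixels'],1)
A=r(f['pixels'][155:245,185:318],6); c[:540,:798]=A[:540]
cv2.imwrite('pics/c9.png',c)
E
python3 st.py
```

```text
t 16.65 pos [566.3 -84.3 109.1] station [  2.1  80.2 109.1] F st [-2.   1.9 11.9] M [0.45 0.47 0.14] w 9.349495049650212 yaw -1.727 z [ 0.0127  0.0083 -0.9999] j6 -0.03
t 16.65 pos [566.3 -84.3 109.1] station [  2.1  80.2 109.1] F st [-2.   1.9 11.9] M [0.45 0.47 0.14] w 9.349495049650212 yaw -1.727 z [ 0.0127  0.0083 -0.9999] j6 -0.03
t 16.75 pos [566.4 -84.3 109.1] station [  2.1  80.2 109.1] F st [-2.   3.8 12.8] M [0.42 0.48 0.12] w 9.421831775579658 yaw -1.726 z [ 0.0127  0.0083 -0.9999] j6 -0.03
```

View pics/c9.png

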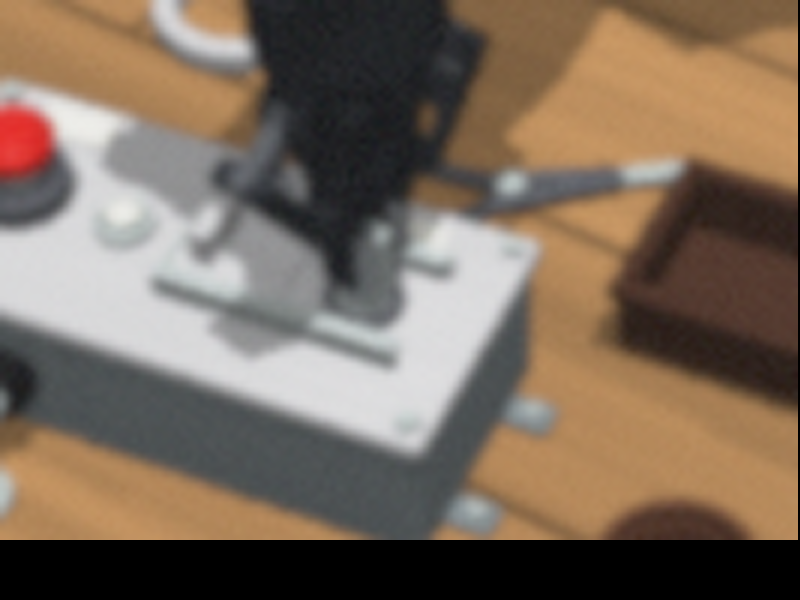

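Emit:
play_rows --pt "0 0 0.001 0 0 0.05 255" --pt "0 0 0.001 0 0 0.08 255" --pt "0 0 0.001 0 0 0.08 255" --pt "0 0 0.001 0 0 0.08 255"

```text
time: 17.15
tool_pos: [566.5, -84.4, 109.2]
orientation: [0.001, 0.784, 0.621, 0.008]
wrist_force: [-4.0, 2.1, 13.7]
gripper_width: 9.1
```

```bash
python3 st.py
python3 - <<'E'
from h import *
f=grab('wrist','w7.png');g=grab('top')
c=cv2.resize(f['pixels'][160:400,140:420,::-1],None,fx=2.5,fy=2.5,interpolation=cv2.INTER_CUBIC)
cv2.imwrite('pics/c10.png',c)
E
python3 st.py
```

```text
t 17.15 pos [566.5 -84.4 109.2] station [  2.2  80.1 109.2] F st [-3.7  2.7 13.7] M [0.33 0.57 0.23] w 9.056191847339155 yaw -1.803 z [ 0.0131  0.0081 -0.9999] j6 0.05
t 17.25 pos [566.5 -84.4 109.2] station [  2.2  80.1 109.2] F st [-2.7  2.4 13.4] M [0.29 0.67 0.19] w 9.191697238556234 yaw -1.803 z [ 0.0131  0.0081 -0.9999] j6 0.05
```

View pics/c10.png

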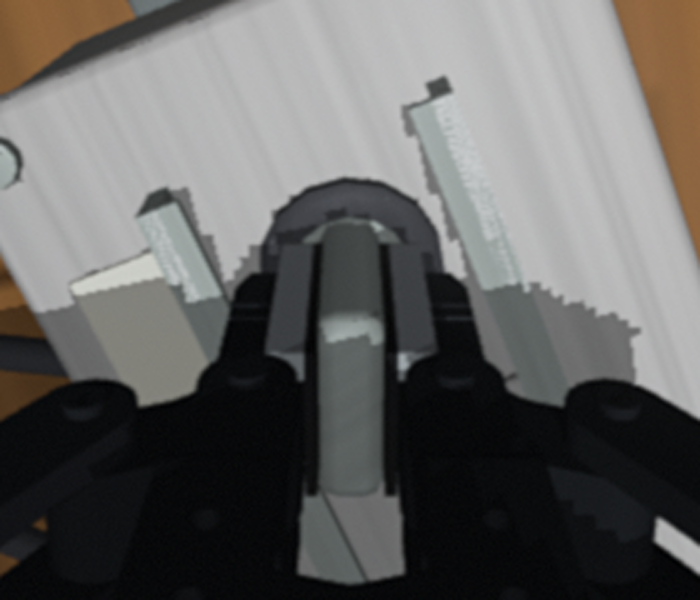

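The final wrist view shows the head still flat between the pads, seated over the cylinder and turned. The moment has risen to about 0.2 N m, well above the spring's 0.11 N m, so the cylinder is against its stop. Handing in now, with that push held.

```bash
python3 st.py; python3 -c "
from bench import ticket; print(ticket.close_job())"
```

```text
t 17.25 pos [566.5 -84.4 109.2] station [  2.2  80.1 109.2] F st [-2.7  2.4 13.4] M [0.29 0.67 0.19] w 9.191697238556234 yaw -1.803 z [ 0.0131  0.0081 -0.9999] j6 0.05
the job is handed in; nothing more can be done
None
```

The job is handed in at 17.25 s, with the arm still gripping the key and holding it turned clockwise against its stop.

- **Shutter:** It started about 11 mm open. I pinched the ridge and slid it to its end stop, where 17 N gave no further travel.
- **Key:** I took the solid oblong key from the rack's middle slot and eased it past the pins. It was home when it stopped hard at about the expected height (25 N, no further travel).
- **Turn:** The hand turned about 1.96 rad, against the 1.8 rad expected. I put the extra down to give in the arm and grip. The moment rose from 0.10 to about 0.2 N m over the last 0.17 rad, above the 0.11 N m spring, so I judged the cylinder to be at its stop.
- **Last checks:** The key was still squarely in the jaws (9.2 mm opening), with about 13 N of downward push. The highest wrist force I read was about 27 N.
- **Disagreements:** During the turn the tool drifted 3–4 mm sideways. It also sat about 1 mm higher than when first home, though still pressing down and within the 1.5 mm allowed.
- **Not checked:** I did not compare the pots, tools, other keys or stop button in a final picture. I saw no sign of contact with any of them.

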